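# Clip the angle block to its fence, then draw and hold the plug gauge

### The job

Pinch the angle block and the fixed fence together by putting the spring clip over the top edges of the block's ear plate and the fence plate, and let go of the clip so that it grips both by itself. Then take the plug gauge by its handle and draw it straight along its inclined bore, about halfway out, until the dark groove round its shank has just come clear of the mouth, without shifting the block or pulling the gauge right out; leave the other things on the bench alone. The job finishes holding: keep the gauge still in the gripper at that height, do not let go.

Things in the scene. Friction and masses are not known exactly. Their poses are not given: they have to be found in the camera images.
- fence: Fixed steel fence on the worktop: an upright plate 4 mm thick (along its x), 200 mm long (along its y), top edge 50 mm above the worktop. Origin: centre of the plate's underside. A foot 6 mm high (10 mm with its bolt heads) runs 30 mm out behind it (+x). The block stands against its front (-x).
- block: Loose aluminium angle block, about 0.75 kg, axes parallel to the fence's. Base x -50 to +42, y -40 to +125, 10 mm thick. Along its back (x 38 to 42, whole length) stands the ear plate, 4 mm thick, top edge 50 mm high, 0.5 mm in front of the fence plate: together a double edge 8.5 mm thick. Origin: on the underside below the sleeve.
- ear_mid (a point): Point on the top edge of the ear plate (mid thickness), 90 mm to +y of the block's origin, 50 mm up: the clear stretch of edge, where there is room to put the clip. The middle of the double edge lies 2.25 mm farther to the block's +x.
- sleeve: The 34 x 34 x 60 mm sleeve fixed on the block, with a 17 mm round bore. Origin: centre of the bore's mouth. z points out along the bore; it leans 20 degrees (0.35 rad) from vertical towards the block's -y, away from the clear stretch of ear; x is the block's x.
- rod: Steel plug gauge, about 0.12 kg, loose in the bore; slides back if let go. z along its axis towards the handle. Origin: centre of its collar's underside, resting on the bore's mouth at the start. Collar 26 mm across (z 0 to 5 mm), round handle 22 mm across (z 5 to 43), shank 16 mm across (z 0 to -58) with a dark groove at z -22 to -25.
- clip: Dark steel spring clip, 0.065 kg, standing on its two lips, handles up; 34 mm wide (y), 70 mm high. Origin: centre of its underside. The lips meet across its x, 2 mm apart when shut; shut by its spring, they pinch the double edge with about 9 N. An edge can enter 28 mm deep, up to the pivot. The frame belongs to the -x half and tilts 0.3 rad while squeezed. Half a turn gives the same clip.
- clip_grip (a point): Point between the clip's two handle plates, 58 mm above its underside. The plates are 24 mm wide (y) and reach from 35 to 70 mm height, splaying to about 40 mm over their outsides at the top. Squeezing them together along the clip's x (about 12 N, to about 20 mm overall) opens the lips to about 18 mm.
- clip_jaw (a joint): Opening angle of the clip (rad): 0 shut, 0.6 wide open, about 0.23 when gripping ear and fence.
- petri_0: Petri dish, 88 mm across, 16 mm high, bystander. Origin: centre of underside.
- vial_a: Small white lab bottle, 27 mm across, 85 mm high, bystander. Origin: centre of underside.
- film_pot: Black film canister, 34 mm across, 52 mm high, bystander. Origin: centre of underside.
There are look-alikes about, which are no part of the job. Leave any blue or green look-alike of the rod alone. Leave any pink look-alike of the fence alone.

How it is judged (in metres and radians):
On the way, in this order (a step that is already met when the one before it is completed fails the run):
1. the clip, let go, pinches ear and fence together while the gauge is still fully in (contact force between clip and fence above 1 N and contact force between clip and block above 1 N and contact force between the fingers and clip below 0.2 N and height (world z) of clip above 0.018 m and z of rod in the frame of sleeve below 0.006 m), for 0.2 s.
2. the gauge is drawn about halfway, groove clear, in the gripper (contact force between clip and fence above 1 N and contact force between clip and block above 1 N and contact force between the fingers and clip below 0.2 N and z of rod in the frame of sleeve between 0.024 and 0.044 m and x of rod in the frame of sleeve between -0.0025 and 0.0025 m and y of rod in the frame of sleeve between -0.0025 and 0.0025 m and angle between the z axis of rod and the z axis of sleeve, either way round below 0.05 rad and contact force between the fingers and rod above 2 N and linear speed of rod below 0.01 m/s), for 0.2 s.
At the end, for the whole second after the job is handed in: The clip, released, presses on fence and block (over 1 N each); the gauge is 24 to 44 mm out along the bore, within 2.5 mm and 0.05 rad of its axis, still (under 10 mm/s), gripped (over 2 N); the block moved under 12 mm and tilted under 0.06 rad (all of step 2 and height (world z) of clip above 0.018 m and distance of block from where it was at the start of the episode below 0.012 m and angle between block's own z axis and vertical below 0.06 rad); the arm keeps its last pose, push and grip.
It fails at once if the gauge is pulled (nearly) right out (z of rod in the frame of sleeve above 0.054 m).
It fails at once if the block is shifted or tipped (distance of block from where it was at the start of the episode above 0.015 m or angle between block's own z axis and vertical above 0.1 rad).
It fails at once if a bystander is disturbed (distance of any of petri_0, vial_a, film_pot from where it was at the start of the episode above 0.02 m).
It also fails if it takes over 48 s, if anything falls off the work surface, if the arm or the gripper's body presses on something with over 40 N, if the wrist force passes 120 N, or if a joint passes its speed limit or range.

### The arm

A 7-joint arm with a two-finger parallel gripper is mounted at the origin on a cart in front of the work surface, level with it; the furniture and walls round the work are solid. World frame = base frame: x ahead of the robot, y to its left, z up, the work surface at z = 0. Lengths are in mm, angles in rad, forces in N, time in s.
With the tool pointing down it reaches from about 400 to 875 mm from the base axis. Payload 4.4 kg.
Tool frame: the origin (TCP) lies midway between the tips of the shut fingers; the grasp point (between the pads) lies 19 mm behind it; z points along the fingers, y is the line along which they close (so a half turn about z gives the same grasp; the last joint's range is limited). The gripper opens to 85 mm and grips with 20 to 120 N. Pads are 22 mm wide; open, the fingers measure 114 mm over their backs; the gripper's body (76 mm by 85 mm) begins 54 mm behind the grasp point. The pads swing forward as they close: fully open they stand 13 mm farther back than shut.
Start: joints at [-1.266, 0.628, 0.038, 1.517, -0.027, 0.996, -0.02], TCP at [235.512, 605.848, 231.313] pointing down, gripper open.
Joint ranges: [-3.06, 3.06], [-0.37, 2.12], [-1.25, 1.32], [0.18, 2.47], [-1.1, 4.24], [0.23, 1.98], [-2.94, 2.94]. Speed limits (rad/s): [2.57, 2.57, 3.14, 3.14, 3.14, 3.14, 3.14].

### API

Orientations are given as [roll, pitch, yaw] about the fixed x, y, z axes, in that order (R = Rz(yaw) Ry(pitch) Rx(roll)).
In Python, from cell import telemetry, eyes, ctrl, finder gives the robot as it stands.
- The arm moves only by the tool move_arm, never from a script. Its argument "steps" is a list of rows, each a list of 7 numbers: the turn, a rotation vector about the world's x, y, z in degrees, then the shift along the world's x, y, z in m, then the finger opening in m, from 0 to 0.0854. A call has 1 to 5 rows; each row shifts and turns the commanded pose from where the row before left it; what a row does not reach is not made up. A row lasts 1/10 s, in which the tool goes at most 50 mm and 8.59 degrees, less where a joint would pass 70% of its speed; a pose out of reach is approached as far as the arm can. A call with a gripper value outside its range is refused whole. The fingers move at their own pace and stop on an object; the grip force is fixed at half the most. Time passes only in rows, so rows that do not move let the fingers close. It gives the time, the measured TCP pose, the force, the opening and the grip force at its end, in the units of the state.
- telemetry.read_state(): the state, without advancing time (a new reading comes with each control period).
- eyes.get_image(name): name is "scene" or "top" or "wrist"; returns (picture, depth): 400x640x3 uint8, blue, green, red; 400x640 float32, mm along the optical axis (not along the pixel's ray), 0 where there is no reading.
- eyes.calibration(name): a dict with "fx", "fy", "cx", "cy" (pixels), "position" and "attitude" of the camera in the world. Camera axes: x right, y down, z forward; pixel columns grow to the right and rows downward; lengths in mm; the calibration is good to about 2 mm. The wrist camera is an equidistant fisheye: a pixel r from the principal point sees the ray r / f radians off the axis. A picture is of the moment at which its call begins: read the wrist's pose just before it. calibration takes no time and is no camera call; for the wrist camera it gives the pose at the moment of the call.
- ctrl.finish_job(): hands the job in; it is judged then, once.
Trained networks look in the newest picture that a camera, given by its name, has taken for a name from the list of things; names that differ only in an ending like _2 or _b are one class to them, and where a whole thing is asked for, a point or a joint stands for the part that bears it (a point fixed in the world has none). Each returns a list of dicts, best first, with "confidence" (0 to 1); they miss things now and then, are a little off and sometimes report something else, mostly with a low value. They report only what shows in the picture. A call takes as long as a camera call. They do not tell look-alikes from the thing itself.
- finder.boxes_of(camera, name): "location" ([x, y, z] in mm, in the coordinates of the camera as it stood for that picture, good to about 4 mm: the middle of the surface that is visible of it).
- finder.cut_out(camera, name): "mask" (400x640 bool, what is visible of it).
- finder.pinpoint(camera, name): "location" ([x, y, z] in mm, in the coordinates of the camera as it stood for that picture, good to about 4 mm: a listed point, or the origin of a listed thing).
The state is a dict: "clock": time; "qpos": joint angles; "qd": joint speeds; "tau": joint torques, N m; "eef_pos": TCP position; "tool_rot": TCP orientation; "force": force on the tool from outside, world axes, zero at the start; "torque": the same for the moment, N m; "width": finger opening in mm; "gripper_force": force on a finger pad.
Only numpy, scipy, OpenCV 4.12 (cv2) and the standard library are available. Lean on these libraries where they do the work, as an engineer would, in place of code of your own. Each camera call takes 0.05 s, during which the arm holds its last target. There are 200 camera calls.

## Working session

There is one attempt and no reset: what is moved stays moved. The work goes in short steps, Python scripts to look and compute and a tool call to move; the robot and the scene stay as the last step left them, time stands still between calls to the robot, and variables do not carry over. Pictures are saved under pics/ and viewed, at most 10 in all, crops included, and the job is handed in when it is done.

Besides the shell and the picture viewer there is one more tool, called after ">>>" by a JSON object that holds its "api" and its "payload", one argument or row to a line. move_arm: Moves the arm, as the interface text tells. Its arguments: {"type":"object","properties":{"steps":{"type":"array"}},"required":["steps"]}

```bash
mkdir -p pics; cat > h.py <<'E'
import numpy as np, cv2
from scipy.spatial.transform import Rotation as R
from cell import telemetry, eyes, ctrl, finder
def att(c):
    a=np.array(c["attitude"],float)
    return a if a.shape==(3,3) else (R.from_euler('xyz',a).as_matrix() if a.size==3 else None)
def w(c,p): return att(c)@np.array(p,float)+np.array(c["position"])
def cloud(c,d):
    v,u=np.mgrid[0:400,0:640]
    P=np.stack([(u-c["cx"])/c["fx"]*d,(v-c["cy"])/c["fy"]*d,d],-1)
    return P@att(c).T+np.array(c["position"])
E
python3 - <<'E'
from h import *
for n in ("scene","top"):
    im,d=eyes.get_image(n); c=eyes.calibration(n); print(n,c)
    cv2.imwrite(f"pics/{n}0.png",im); np.savez(f"{n}0.npz",im=im,d=d)
    for t in ["fence","block","ear_mid","sleeve","rod","clip","clip_grip"]:
        print(t,[(np.round(w(c,r["location"])).tolist(),round(r["confidence"],2)) for r in finder.pinpoint(n,t)][:4])
print(telemetry.read_state())
E
```

```text
scene {'fx': 394.55591043478165, 'fy': 394.55591043478165, 'cx': 326.3472521969082, 'cy': 201.0132318564874, 'position': array([ 114.40086229, -512.14396265,  812.63816054]), 'attitude': array([-2.33664984, -0.00958219, -0.68761686])}
fence [([611.0, 50.0, 2.0], 0.66), ([446.0, 474.0, 5.0], 0.66), ([750.0, -231.0, 0.0], 0.65)]
block [([565.0, 5.0, 1.0], 0.7)]
ear_mid [([613.0, 94.0, 50.0], 0.73), ([608.0, 45.0, -1.0], 0.66)]
sleeve [([556.0, -1.0, 75.0], 0.51)]
rod [([440.0, -91.0, 10.0], 0.71), ([589.0, -136.0, 10.0], 0.52), ([563.0, -3.0, 74.0], 0.42)]
clip [([489.0, -233.0, -3.0], 0.61)]
clip_grip []
top {'fx': 427.9683888141205, 'fy': 427.9683888141205, 'cx': 312.78144778949957, 'cy': 197.52539315203137, 'position': array([ 350.51302006,   77.65461075, 1486.1690059 ]), 'attitude': array([-2.95794535e+00, -3.15526780e-04, -1.56548516e+00])}
fence []
block [([563.0, 8.0, -2.0], 0.64)]
ear_mid [([611.0, 95.0, 51.0], 0.89)]
sleeve [([560.0, -4.0, 78.0], 0.67)]
rod [([594.0, -135.0, 14.0], 0.66), ([442.0, -96.0, 19.0], 0.48), ([560.0, -3.0, 71.0], 0.41)]
clip [([486.0, -231.0, 1.0], 0.41)]
clip_grip [([560.0, -5.0, 71.0], 0.7), ([487.0, -237.0, 59.0], 0.64)]
{'clock': 0.8, 'qpos': array([-1.26581299,  0.62836425,  0.03850163,  1.51743366, -0.02700767,
        0.99629789, -0.02000048]), 'qd': array([ 0.0012893 ,  0.00140224,  0.00091934,  0.00072328, -0.00244796,
       -0.00173379, -0.00074615]), 'tau': array([ 4.37264816e-04, -5.63196945e+01,  1.22591157e+00, -1.93779320e+01,
        1.09725539e-02,  1.30665969e-03,  1.40350102e-05]), 'eef_pos': array([235.4985358 , 605.83796735, 231.32584334]), 'tool_rot': array([ 3.14157838e+00, -4.32439200e-05,  2.77077758e+00]), 'force': array([0.06437128, 0.11593715, 0.09344423]), 'torque': array([-0.02872643,  0.00015148,  0.02183467]), 'gripper_force': 0.0, 'width': 84.95151386779263}
```

View pics/scene0.png

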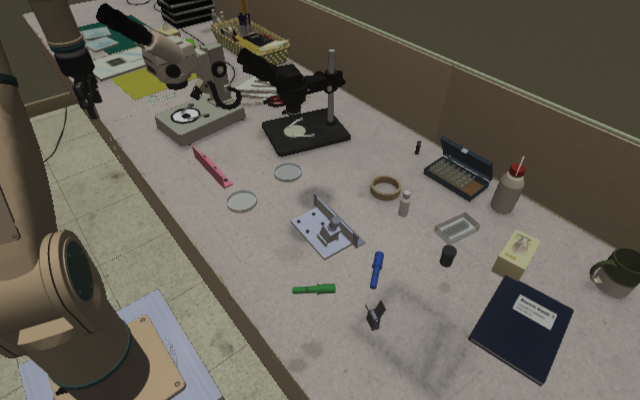

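```bash
python3 - <<'E'
from h import *
z=np.load("scene0.npz"); c=eyes.calibration("scene"); P=cloud(c,z["d"])
# clip
m=(abs(P[...,0]-487)<45)&(abs(P[...,1]+233)<45)&(P[...,2]>12)&(z["d"]>0)
for lo,hi in((12,30),(30,50),(50,64),(64,80)):
    q=P[m&(P[...,2]>lo)&(P[...,2]<=hi)]
    if len(q)>5: print("clip",lo,len(q),q.mean(0).round(),cv2.minAreaRect(q[:,:2].astype(np.float32)))
# ear/fence top edges
m=(P[...,2]>44)&(P[...,2]<56)&(P[...,0]>590)&(P[...,0]<640)&(P[...,1]>-80)&(P[...,1]<180)
q=P[m]; print(len(q)); 
for y in range(-80,180,20):
    s=q[(q[:,1]>=y)&(q[:,1]<y+20)]
    if len(s): print(y,len(s),s.mean(0).round(1),s[:,0].min().round(1),s[:,0].max().round(1))
im=z["im"]
u,v=330,200
def px(p):
    a=att(c).T@(np.array(p)-c["position"]); return (int(c["fx"]*a[0]/a[2]+c["cx"]),int(c["fy"]*a[1]/a[2]+c["cy"]))
print(px((487,-233,40)),px((611,95,50)),px((560,-3,75)),px((440,-91,10)),px((589,-136,10)))
a=px((487,-233,40));b=px((575,20,50))
t=[cv2.resize(im[y-50:y+50,x-65:x+65],(400,308),interpolation=2) for x,y in(a,b)]
cv2.imwrite("pics/crop0.png",np.hstack(t))
E
```

```text
clip 12 38 [ 479. -238.   20.] ((477.7861022949219, -237.6920928955078), (15.380142211914062, 32.56086730957031), 11.604944229125977)
clip 30 130 [ 486. -238.   38.] ((485.0954895019531, -236.28985595703125), (32.27857208251953, 23.774215698242188), 77.26238250732422)
clip 50 49 [ 495. -241.   57.] ((486.90643310546875, -244.0013427734375), (37.2769775390625, 19.3907413482666), 18.549957275390625)
clip 64 45 [ 488. -238.   68.] ((485.2637634277344, -235.85897827148438), (25.04227638244629, 38.018760681152344), 68.1852798461914)
195
-60 10 [604.  -47.1  48.6] 601.6 606.4
-40 24 [603.3 -29.7  48.3] 598.5 608.1
-20 23 [604.  -10.8  48.6] 599.3 610.5
0 23 [605.6   9.   49.2] 600.7 609.8
20 10 [609.4  31.8  49.4] 606.8 611.9
40 24 [608.3  49.8  48.8] 604.8 612.6
60 22 [609.8  70.2  48.5] 605.4 614.7
80 21 [611.8  90.3  48.4] 607.9 615.9
100 21 [613.1 110.6  48.5] 608.0 618.4
120 14 [616.1 130.2  48.3] 610.4 619.8
140 3 [617.6 143.   47.4] 617.5 617.8
(373, 312) (323, 203) (331, 225) (316, 289) (374, 268)
```

View pics/crop0.png

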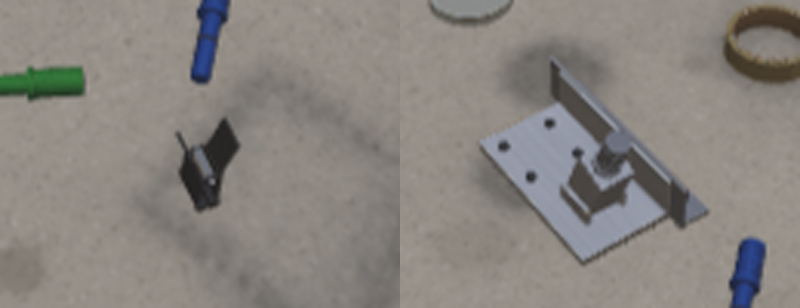

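The scene picture shows three rod-like things: the grey one in the sleeve at (331,225), a green one at (316,289) and a blue one at (377,268). The grey one is the gauge, because it is the one in the bore. There are two fences: the steel one behind the block (337,215), which is the right one, and a pink one at (212,168). The clip is at (374,314), handles up. The crop confirms this, so I'll move towards the clip.

>>> {"api": "move_arm", "payload": {
  "steps": [
    [0,0,-4,0.0185,-0.0455,0,0.085],
    [0,0,-4,0.0185,-0.0455,0,0.085],
    [0,0,-4,0.0185,-0.0455,0,0.085],
    [0,0,-4,0.0185,-0.0455,0,0.085],
    [0,0,-4,0.0185,-0.0455,0,0.085]
  ]
}}

```text
clock: 1.3
eef_pos: [328.6, 376.6, 231.6]
tool_rot: [3.141, 0.0, 2.419]
force: [2.2, -0.5, -0.7]
width: 85.0
gripper_force: 0.0
```

>>> {"api": "move_arm", "payload": {
  "steps": [
    [0,0,-4,0.0185,-0.0455,0,0.085],
    [0,0,-4,0.0185,-0.0455,0,0.085],
    [0,0,-4,0.0185,-0.0455,0,0.085],
    [0,0,-4,0.0185,-0.0455,0,0.085],
    [0,0,-4,0.0185,-0.0455,0,0.085]
  ]
}}

```text
clock: 1.8
eef_pos: [421.2, 149.2, 231.7]
tool_rot: [3.14, -0.0, 2.07]
force: [0.8, 1.0, -1.1]
width: 85.0
gripper_force: 0.0
```

>>> {"api": "move_arm", "payload": {
  "steps": [
    [0,0,-4,0.006,-0.048,0,0.085],
    [0,0,-4,0.006,-0.048,0,0.085],
    [0,0,-4,0.006,-0.048,0,0.085],
    [0,0,-4,0.006,-0.048,0,0.085],
    [0,0,-4,0.006,-0.048,0,0.085]
  ]
}}

```text
clock: 2.3
eef_pos: [450.7, -91.0, 231.7]
tool_rot: [3.14, -0.0, 1.721]
force: [0.7, 0.1, 0.2]
width: 84.9
gripper_force: 0.0
```

>>> {"api": "move_arm", "payload": {
  "steps": [
    [0,0,-4,0.012,-0.046,0,0.085],
    [0,0,-4,0.012,-0.046,0,0.085],
    [0,0,0,0.006,-0.04,0,0.085],
    [0,0,0,0,0,0,0.085]
  ]
}}

```text
clock: 2.7
eef_pos: [480.5, -228.5, 231.9]
tool_rot: [3.14, 0.006, 1.575]
force: [-0.2, 1.2, -0.5]
width: 85.1
gripper_force: 0.0
```

```bash
cat >> h.py <<'E'
def fish(c,d):
    v,u=np.mgrid[0:400,0:640]
    a=(u-c["cx"])/c["fx"]; b=(v-c["cy"])/c["fy"]; r=np.hypot(a,b)+1e-9
    k=np.tan(np.minimum(r,1.45))/r
    return np.stack([a*k*d,b*k*d,d],-1)@att(c).T+np.array(c["position"])
def wpx(c,p):
    a=att(c).T@(np.array(p,float)-c["position"]); rr=np.hypot(a[0],a[1]); t=np.arctan2(rr,a[2])
    return (c["cx"]+c["fx"]*t*a[0]/rr, c["cy"]+c["fy"]*t*a[1]/rr)
E
python3 - <<'E'
from h import *
c=eyes.calibration("wrist"); im,d=eyes.get_image("wrist"); print(c)
cv2.imwrite("pics/w1.png",im); np.savez("w1.npz",im=im,d=d)
for t in ["clip","clip_grip"]:
    print(t,[(w(c,r["location"]).round(1).tolist(),round(r["confidence"],2)) for r in finder.pinpoint("wrist",t)])
P=fish(c,d)
r=finder.cut_out("wrist","clip")
for k in r[:1]:
    m=k["mask"]&(d>0)&(P[...,2]<85); print(k["confidence"],m.sum())
    for lo,hi in((4,14),(14,24),(24,34),(34,44),(44,54),(54,62),(62,68),(68,80)):
        q=P[m&(P[...,2]>lo)&(P[...,2]<=hi)]
        if len(q)>5: print(lo,len(q),q.mean(0).round(1),cv2.minAreaRect(q[:,:2].astype(np.float32)))
u,v=map(int,wpx(c,(486,-236,40))); print(u,v)
u=min(max(u,110),530);v=min(max(v,90),310)
cv2.imwrite("pics/w1c.png",cv2.resize(im[v-90:v+90,u-110:u+110],(733,600),interpolation=2))
E
```

```text
{'fx': 309.70691628693146, 'fy': 309.70691628693146, 'cx': 314.68428308349144, 'cy': 197.29395284804738, 'position': array([ 479.77032069, -146.28770924,  373.61014838]), 'attitude': array([ 2.81092576e+00, -2.46703764e-03,  6.03935147e-03])}
clip [([487.9, -238.3, 1.9], 0.6)]
clip_grip [([488.6, -236.8, 58.4], 0.92)]
0.88 981
4 94 [ 487.8 -227.2    7.8] ((482.1542663574219, -232.30982971191406), (36.34773254394531, 16.727249145507812), 51.64590835571289)
14 20 [ 489.8 -226.1   19.9] ((485.1995544433594, -232.8068389892578), (25.24604606628418, 16.657867431640625), 65.42536163330078)
24 42 [ 489.6 -232.8   29.7] ((486.01409912109375, -232.91488647460938), (27.043729782104492, 16.438199996948242), 71.02269744873047)
34 335 [ 486.7 -234.5   37.9] ((486.61260986328125, -234.83702087402344), (30.375534057617188, 20.358692169189453), 73.52743530273438)
44 131 [ 489.6 -236.2   49.3] ((485.5530090332031, -235.31288146972656), (23.88262176513672, 26.16916847229004), 70.10613250732422)
54 115 [ 490.1 -235.7   58. ] ((487.09136962890625, -235.78414916992188), (23.56808090209961, 33.431270599365234), 71.0400161743164)
62 106 [ 490.4 -236.3   65.5] ((485.883544921875, -235.32415771484375), (23.3377685546875, 39.08026885986328), 70.01339721679688)
68 111 [ 485.2 -234.9   68.9] ((486.1908874511719, -235.0975341796875), (22.667076110839844, 38.941810607910156), 70.28783416748047)
319 176
```

View pics/w1c.png

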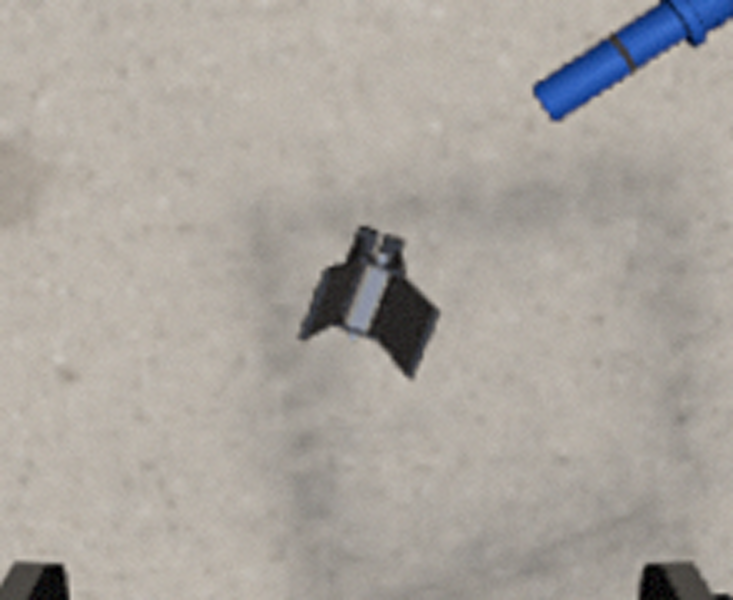

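The wrist picture shows the clip at crop (375,300): its x axis points about −20°, its centre is at (486,−235), and its top is at z 70, as it should be. I'll descend on it.

>>> {"api": "move_arm", "payload": {
  "steps": [
    [0,0,-4,0.0011,-0.0014,-0.038,0.085],
    [0,0,-4,0.0011,-0.0014,-0.038,0.085],
    [0,0,-4,0.0011,-0.0014,-0.038,0.085],
    [0,0,-4,0.0011,-0.0014,-0.038,0.06],
    [0,0,-4,0.0011,-0.0014,-0.02,0.06]
  ]
}}

```text
clock: 3.4
eef_pos: [485.0, -225.1, 56.7]
tool_rot: [-3.137, -0.002, 1.235]
force: [0.1, 0.5, -0.9]
width: 60.7
gripper_force: 0.0
```

>>> {"api": "move_arm", "payload": {
  "steps": [
    [0,0,0,0,0,-0.01,0.06],
    [0,0,0,0,0,-0.01,0.06],
    [0,0,0,0,0,0,0.06]
  ]
}}

```text
clock: 3.7
eef_pos: [486.0, -227.2, 39.1]
tool_rot: [-3.141, -0.001, 1.237]
force: [0.6, -0.3, 0.5]
width: 59.9
gripper_force: 0.0
```

>>> {"api": "move_arm", "payload": {
  "steps": [
    [0,0,-0.9,0,-0.0045,-0.001,0.06],
    [0,0,0,0,-0.004,0,0.06],
    [0,0,0,0,0,0,0.04],
    [0,0,0,0,0,0,0.03],
    [0,0,0,0,0,0,0.018]
  ]
}}

```text
clock: 4.2
eef_pos: [485.2, -236.8, 39.9]
tool_rot: [-3.141, -0.001, 1.219]
force: [-1.0, 0.2, -0.7]
width: 18.9
gripper_force: 9.5
```

>>> {"api": "move_arm", "payload": {
  "steps": [
    [0,0,0,0,0,0,0.018],
    [0,0,0,0,0,0,0.018],
    [0,0,0,0,0,0,0.018],
    [0,0,0,0,0,0,0.018]
  ]
}}

```text
clock: 4.6
eef_pos: [486.1, -236.9, 39.2]
tool_rot: [3.141, -0.0, 1.219]
force: [-1.8, 1.1, 6.7]
width: 18.1
gripper_force: 9.6
```

```bash
python3 - <<'E'
from h import *
print(telemetry.read_state()["width"])
c=eyes.calibration("wrist"); im,d=eyes.get_image("wrist")
u,v=map(int,wpx(c,(486,-236,50))); print(u,v); v=min(v,320)
cv2.imwrite("pics/w2c.png",cv2.resize(im[v-80:v+80,u-105:u+105],(788,600),interpolation=2))
E
```

```text
18.137268899874655
312 267
```

View pics/w2c.png

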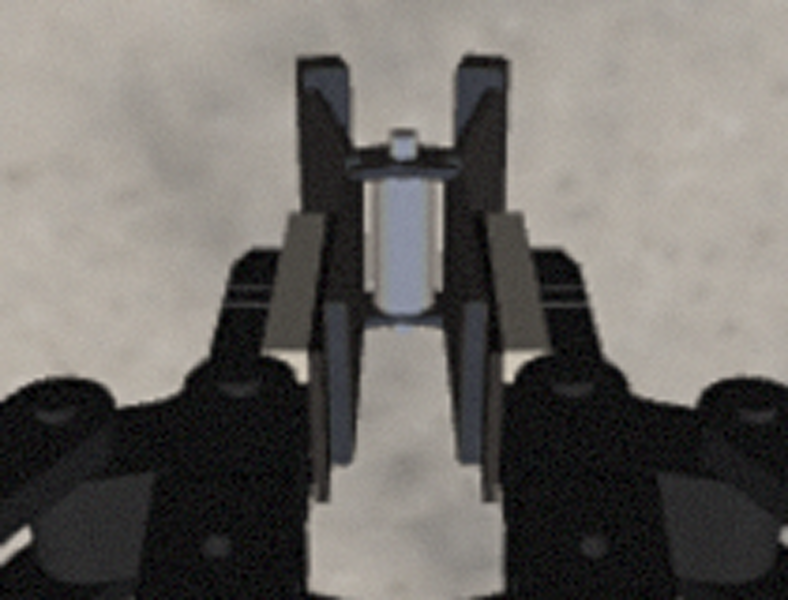

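The picture shows the clip centred and squeezed between the pads, with its lips parted at crop (325,75) and (480,75). I'll lift it and carry it towards the ear.

>>> {"api": "move_arm", "payload": {
  "steps": [
    [0,0,0,0,0,0.02,0.017],
    [0,0,0,0,0,0.035,0.017],
    [0,0,0,0,0,0.045,0.017],
    [0,0,0,0,0,0.045,0.017],
    [0,0,2,0.01,0.025,0.016,0.017]
  ]
}}

```text
clock: 5.15
eef_pos: [496.6, -216.7, 203.9]
tool_rot: [3.134, 0.004, 1.248]
force: [1.2, 0.2, -0.7]
width: 17.3
gripper_force: 9.8
```

>>> {"api": "move_arm", "payload": {
  "steps": [
    [0,0,2.2,0.017,0.043,0,0.017],
    [0,0,2.2,0.017,0.043,0,0.017],
    [0,0,2.2,0.017,0.043,0,0.017],
    [0,0,2.2,0.017,0.043,0,0.017],
    [0,0,2.2,0.017,0.043,0,0.017]
  ]
}}

```text
clock: 5.65
eef_pos: [581.3, 5.5, 199.3]
tool_rot: [3.142, -0.0, 1.448]
force: [1.1, -1.0, -0.5]
width: 17.1
gripper_force: 9.8
```

>>> {"api": "move_arm", "payload": {
  "steps": [
    [0,0,2.2,0.017,0.043,0,0.017],
    [0,0,0.5,0.01,0.02,0,0.017],
    [0,0,0,0,0,0,0.017],
    [0,0,0,0,0,0,0.017]
  ]
}}

```text
clock: 6.05
eef_pos: [607.6, 66.3, 198.9]
tool_rot: [-3.141, 0.001, 1.494]
force: [-0.9, -1.1, -0.3]
width: 17.3
gripper_force: 9.8
```

```bash
python3 - <<'E'
from h import *
s=telemetry.read_state(); print(s["eef_pos"],s["tool_rot"],s["width"])
c=eyes.calibration("wrist"); im,d=eyes.get_image("wrist"); print(c["position"],c["attitude"])
np.savez("w3.npz",im=im,d=d); cv2.imwrite("pics/w3.png",im)
for t in ["ear_mid","sleeve","rod","block","clip_grip","clip"]:
    print(t,[(w(c,r["location"]).round(1).tolist(),round(r["confidence"],2)) for r in finder.pinpoint("wrist",t)][:3])
P=fish(c,d)
m=(P[...,2]>45)&(P[...,2]<55)&(abs(P[...,0]-(605+.075*P[...,1]))<25)&(P[...,1]>-80)&(P[...,1]<180)&(d>0)
q=P[m]; print(len(q))
for y in range(-80,180,20):
    s=q[(q[:,1]>=y)&(q[:,1]<y+20)]
    if len(s)>3: print(y,len(s),s.mean(0).round(1),s[:,0].min().round(1),s[:,0].max().round(1))
E
```

```text
[607.57476937  66.28322042 198.93295451] [-3.14080238e+00  8.64511628e-04  1.49403686e+00] 17.276111390604143
[613.94068409 147.53591588 341.05433596] [ 2.81573432e+00  2.15206175e-04 -7.54201606e-02]
ear_mid [([611.8, 90.1, 50.0], 0.88)]
sleeve []
rod [([596.4, -137.3, 10.0], 0.94), ([556.5, -0.1, 75.6], 0.68), ([439.9, -92.6, 13.1], 0.65)]
block [([570.8, 4.4, -0.2], 0.95)]
clip_grip [([616.9, 68.7, 217.8], 0.88)]
clip [([595.2, 62.9, 161.7], 0.91)]
1103
-60 27 [605.2 -46.   49.7] 603.7 606.7
0 4 [610.2  19.1  48.7] 608.7 611.7
20 131 [609.2  31.   49.5] 605.0 613.1
40 157 [610.5  50.3  49.5] 606.1 615.4
60 195 [611.9  70.3  49.4] 607.1 616.8
80 202 [613.2  90.1  49.4] 608.2 618.2
100 208 [614.6 109.9  49.3] 609.7 619.6
120 147 [617.1 128.3  49.3] 611.2 621.0
140 32 [619.3 143.   49.3] 617.3 621.4
```

View pics/w3.png

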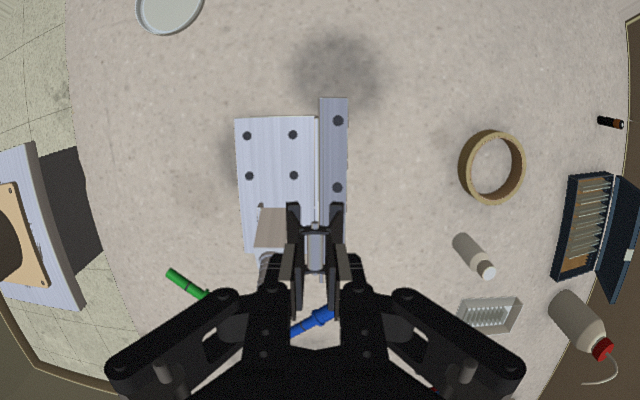

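The wrist picture shows the double edge at column 318, rows 95–215, with the clip's lips at (294,212) and (337,212). The edge's mid-line is x ≈ 613.2 at y 90, yaw about −0.07. I'll lower to just above the edge.

>>> {"api": "move_arm", "payload": {
  "steps": [
    [0,0,0.2,0.003,0.012,0,0.017],
    [0,0,0,0.003,0.012,-0.03,0.017],
    [0,0,0,0,0,-0.034,0.017],
    [0,0,0,0,0,-0.03,0.017],
    [0,0,0,0,0,0,0.017]
  ]
}}

```text
clock: 6.9
eef_pos: [610.9, 91.5, 101.4]
tool_rot: [-3.134, 0.001, 1.498]
force: [0.0, -0.1, -0.2]
width: 17.2
gripper_force: 9.8
```

```bash
python3 - <<'E'
from h import *
s=telemetry.read_state(); print(s["eef_pos"],s["tool_rot"],s["width"])
c=eyes.calibration("wrist"); im,d=eyes.get_image("wrist")
np.savez("w4.npz",im=im,d=d)
P=fish(c,d); Q=P-[613.3,90,0]; a=-.07
lx=Q[...,0]*np.cos(a)+Q[...,1]*np.sin(a); ly=-Q[...,0]*np.sin(a)+Q[...,1]*np.cos(a)
ok=d>0
for lo,hi in((45,55),(60,70),(70,80),(80,90),(90,100)):
    for yy in (range(-10,50,8)):
        m=ok&(P[...,2]>lo)&(P[...,2]<hi)&(abs(lx)<25)&(ly>=yy)&(ly<yy+8)
        if m.sum()>8: x=lx[m]; print(lo,yy,m.sum(),"neg",x[x<0].min().round(1) if (x<0).any() else None,x[x<0].max().round(1) if (x<0).any() else None,"pos",x[x>0].min().round(1)if (x>0).any() else None,x[x>0].max().round(1)if (x>0).any() else None)
u,v=map(int,wpx(c,(613,100,60))); print(u,v); v=min(v,325)
cv2.imwrite("pics/w4c.png",cv2.resize(im[v-75:v+75,u-100:u+100],(800,600),interpolation=2))
E
```

```text
[610.87485379  91.51208528 101.37121148] [-3.13357610e+00  8.93007115e-04  1.49763531e+00] 17.16950128965876
45 -2 111 neg -3.9 -0.5 pos 0.2 3.6
45 6 132 neg -3.9 -0.5 pos 0.2 3.6
45 14 138 neg -3.8 -0.5 pos 0.2 3.5
45 22 139 neg -3.8 -0.5 pos 0.1 3.4
45 30 145 neg -3.8 -0.5 pos 0.1 3.4
45 38 72 neg None None pos 0.1 3.3
45 46 82 neg None None pos 0.1 3.9
60 -10 18 neg -20.3 -20.0 pos 13.9 15.0
60 -2 32 neg -20.9 -19.7 pos 13.6 14.8
60 6 76 neg -20.6 -12.1 pos 6.1 14.4
60 14 195 neg -20.2 -11.9 pos 6.0 15.6
70 -10 15 neg -19.2 -17.6 pos 12.2 13.8
70 -2 87 neg -19.1 -16.4 pos 10.6 13.7
70 6 99 neg -19.5 -12.0 pos 7.3 13.5
70 14 196 neg -19.2 -11.9 pos 6.6 13.3
80 -2 39 neg -15.8 -13.3 pos 8.3 10.6
80 6 110 neg -15.6 -13.2 pos 8.1 11.0
80 14 100 neg -16.0 -10.9 pos 5.9 10.9
90 -10 249 neg -8.2 -0.0 pos 0.0 2.8
90 -2 225 neg -12.7 -0.0 pos 0.5 7.6
90 6 276 neg -12.7 -0.1 pos 0.4 7.6
90 14 371 neg -13.6 -0.1 pos 0.4 8.1
317 213
```

View pics/w4c.png

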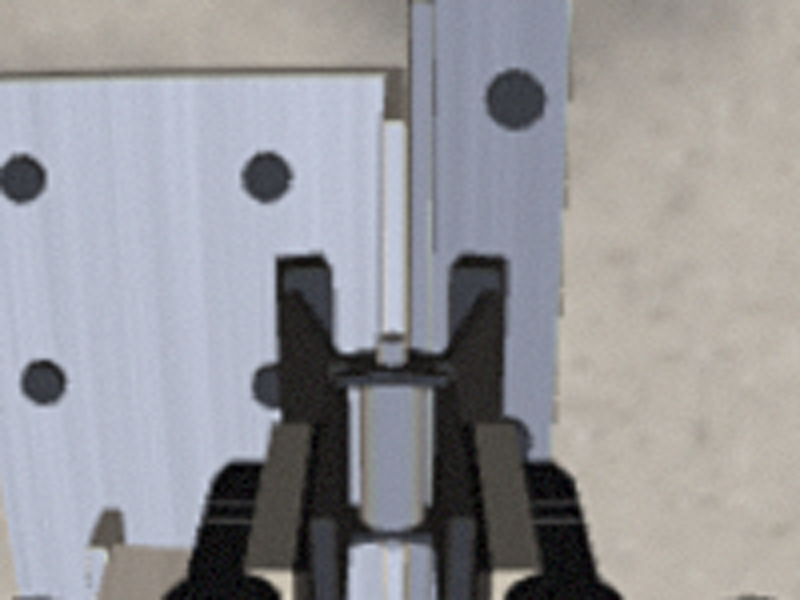

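The picture shows the lips straddling the double edge (column ~410) but about 2.8 mm too far to −x; the depth data agree. I'll correct that and go down.

>>> {"api": "move_arm", "payload": {
  "steps": [
    [0,0,0.4,0.0028,0,0,0.017],
    [0,0,0,0,0,-0.01,0.017],
    [0,0,0,0,0,-0.01,0.017],
    [0,0,0,0,0,0,0.017]
  ]
}}

```text
clock: 7.35
eef_pos: [615.8, 90.5, 84.3]
tool_rot: [-3.139, 0.0, 1.504]
force: [-0.4, 1.3, -0.9]
width: 17.0
gripper_force: 9.8
```

>>> {"api": "move_arm", "payload": {
  "steps": [
    [0,0,0,0,0,-0.007,0.017],
    [0,0,0,0,0,-0.007,0.017],
    [0,0,0,0,0,-0.003,0.017],
    [0,0,0,0,0,0,0.017],
    [0,0,0,0,0,0,0.017]
  ]
}}

```text
clock: 7.85
eef_pos: [616.9, 90.3, 68.3]
tool_rot: [3.141, 0.0, 1.504]
force: [0.6, 1.3, -0.2]
width: 17.5
gripper_force: 9.8
```

```bash
python3 - <<'E'
from h import *
s=telemetry.read_state(); print(s["eef_pos"],s["tool_rot"],s["force"])
c=eyes.calibration("wrist"); im,d=eyes.get_image("wrist")
P=fish(c,d); Q=P-[613.3,90,0]; a=-.065
lx=Q[...,0]*np.cos(a)+Q[...,1]*np.sin(a); ly=-Q[...,0]*np.sin(a)+Q[...,1]*np.cos(a)
for lo,hi in((20,30),(30,40),(40,47),(47,52),(52,60)):
    m=(d>0)&(P[...,2]>lo)&(P[...,2]<hi)&(abs(lx)<18)&(ly>=8)&(ly<20); x=lx[m]
    print(lo,m.sum(),np.percentile(x,[1,99]).round(1) if len(x) else"",np.histogram(x,range(-18,19,2))[0])
E
```

```text
[616.91881077  90.27717818  68.30047519] [3.14145354e+00 3.73855375e-05 1.50354883e+00] [ 0.6429628   1.334468   -0.23599819]
20 20 [-9.4 -0.3] [ 0  0  0  1  0  0  0  0 19  0  0  0  0  0  0  0  0  0]
30 340 [-13.9  17.7] [ 0  3 50 32 43 56 17  0  0  0  0  0  0  0  0 52 52 35]
40 85 [-12.1  17.9] [ 0  0  4 35 18  0  0  0  0  0  0  0  0  0  0  0  4 24]
47 268 [-9.2 17.2] [ 0  0  0  0 22 10 14 58 45 39 30  0  0  0  0  3 23 24]
52 172 [-8.4 15.3] [ 0  0  0  0 10 47 18  2  3  6  2  2  4  3  6 38 31  0]
```

>>> {"api": "move_arm", "payload": {
  "steps": [
    [0,0,0,-0.0015,0,0,0.017],
    [0,0,0,-0.0017,0,-0.001,0.017],
    [0,0,0,0,0,-0.001,0.017],
    [0,0,0,0,0,0,0.017],
    [0,0,0,0,0,0,0.017]
  ]
}}

```text
clock: 8.4
eef_pos: [613.6, 90.4, 66.3]
tool_rot: [3.142, -0.0, 1.504]
force: [-0.4, 0.7, -0.9]
width: 16.8
gripper_force: 9.8
```

```bash
python3 - <<'E'
from h import *
s=telemetry.read_state(); print(s["eef_pos"],s["tool_rot"],s["force"])
c=eyes.calibration("wrist"); im,d=eyes.get_image("wrist")
P=fish(c,d); Q=P-[613.3,90,0]; a=-.065
lx=Q[...,0]*np.cos(a)+Q[...,1]*np.sin(a); ly=-Q[...,0]*np.sin(a)+Q[...,1]*np.cos(a)
for lo,hi in((30,40),(40,47),(47,52),(52,60)):
    m=(d>0)&(P[...,2]>lo)&(P[...,2]<hi)&(abs(lx)<22)&(ly>=8)&(ly<20); x=lx[m]
    print(lo,m.sum(),np.histogram(x,range(-22,23,2))[0])
u,v=map(int,wpx(c,(613,100,40))); print(u,v); v=min(v,325)
cv2.imwrite("pics/w5c.png",cv2.resize(im[v-75:v+75,u-100:u+100],(800,600),interpolation=2))
E
```

```text
[613.63564643  90.38239386  66.33991609] [ 3.14150688e+00 -5.22763198e-05  1.50366475e+00] [-0.39778997  0.65672846 -0.9252477 ]
30 400 [ 0  0 30 44 35 53 35  0  0  0  0  0  0  0  0 33 47 42 43 35  3  0]
40 104 [ 0  0  0 14 32  8  0  0  0  0  0  0  0  0  0  0  2 33 15  0  0  0]
47 226 [ 0  0  0  0  8 24  6  0  0 52 28 38 35  0  0  1 17 17  0  0  0  0]
52 236 [ 0  0  0  0  0 26 39 10 12 12 15 15 16 12  6 32 41  0  0  0  0  0]
312 221
```

View pics/w5c.png

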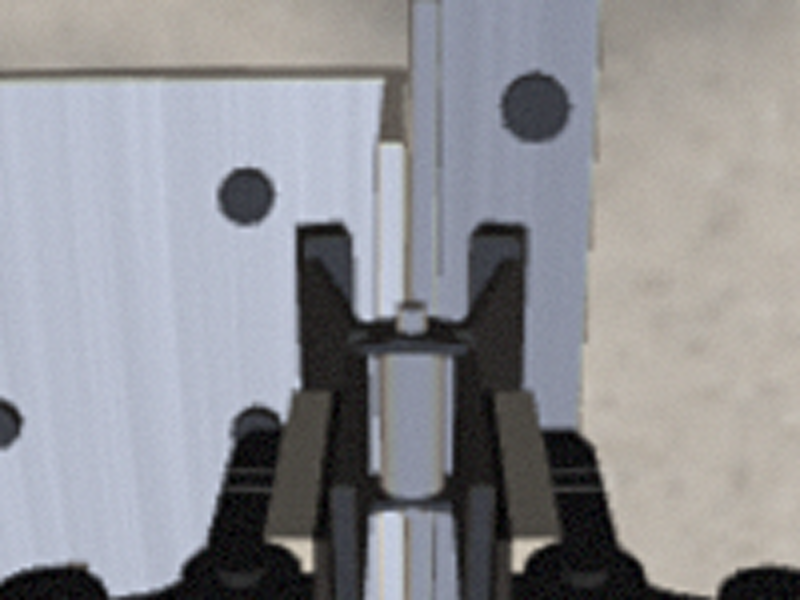

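The picture shows the edge centred between the lips, about 23 mm deep. I'll release the clip.

>>> {"api": "move_arm", "payload": {
  "steps": [
    [0,0,0,0,0,-0.002,0.017],
    [0,0,0,0,0,0,0.022],
    [0,0,0,0,0,0,0.027],
    [0,0,0,0,0,0,0.032],
    [0,0,0,0,0,0,0.038]
  ]
}}

```text
clock: 8.95
eef_pos: [613.8, 90.3, 64.4]
tool_rot: [3.141, -0.0, 1.504]
force: [-0.4, -0.2, -0.8]
width: 37.8
gripper_force: 0.0
```

>>> {"api": "move_arm", "payload": {
  "steps": [
    [0,0,0,0,0,0,0.05],
    [0,0,0,0,0,0,0.065],
    [0,0,0,0,0,0,0.065],
    [0,0,0,0,0,0,0.065]
  ]
}}

```text
clock: 9.35
eef_pos: [613.7, 90.3, 64.3]
tool_rot: [3.142, -0.0, 1.504]
force: [-0.9, 0.2, 0.6]
width: 65.2
gripper_force: 0.0
```

>>> {"api": "move_arm", "payload": {
  "steps": [
    [0,0,0,0,0,0.02,0.065],
    [0,0,0,0,0,0.04,0.065],
    [0,0,0,0,0,0.04,0.065],
    [0,0,0,0,0,0.04,0.065],
    [0,0,0,0,0,0,0.065]
  ]
}}

```text
clock: 9.85
eef_pos: [617.4, 90.0, 210.3]
tool_rot: [3.131, -0.002, 1.503]
force: [0.3, 0.4, 0.2]
width: 64.8
gripper_force: 0.0
```

```bash
python3 - <<'E'
from h import *
s=telemetry.read_state(); print(s["eef_pos"],s["tool_rot"],s["force"])
c=eyes.calibration("wrist"); im,d=eyes.get_image("wrist")
for t in ["ear_mid","sleeve","rod","block","clip"]:
    print(t,[(w(c,r["location"]).round(1).tolist(),round(r["confidence"],2)) for r in finder.pinpoint("wrist",t)][:3])
cv2.imwrite("pics/w6.png",im); np.savez("w6.npz",im=im,d=d)
E
```

```text
[617.4335674   90.04278415 210.2562829 ] [ 3.13071232e+00 -2.15164790e-03  1.50347341e+00] [0.30917827 0.35419576 0.1901009 ]
ear_mid [([614.8, 90.5, 47.8], 0.88), ([454.9, 284.0, 0.6], 0.57)]
sleeve [([557.1, -3.6, 70.2], 0.8)]
rod [([556.3, -3.6, 74.2], 0.75), ([596.0, -139.8, 9.4], 0.59), ([439.6, -92.2, 8.4], 0.54)]
block [([567.6, -0.7, -3.8], 0.76), ([617.9, 88.4, 81.7], 0.37)]
clip [([612.1, 88.8, 30.2], 0.59), ([557.5, -2.0, 71.4], 0.29), ([791.2, -41.4, -5.5], 0.28)]
```

View pics/w6.png

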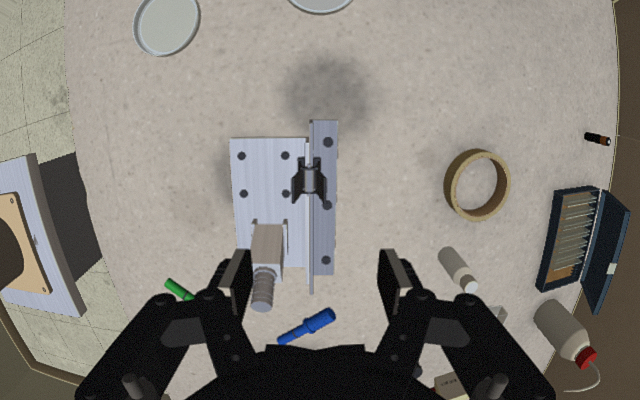

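The picture shows the clip standing on the double edge by itself at (308,178). The gauge handle is at (262,290). Next I'll fit the handle's axis.

```bash
cat > rod.py <<'E'
from h import *
from scipy.optimize import least_squares
def go(P,d):
    a=-.068; bx=np.array([np.cos(a),np.sin(a),0]); by=np.array([-np.sin(a),np.cos(a),0]); ez=np.array([0,0,1])
    t=np.radians(20); ax=np.cos(t)*ez-np.sin(t)*by; ey=np.cross(ax,bx)
    o=np.array([556.5,-3.6,75])
    L=np.stack([(P-o)@bx,(P-o)@ey,(P-o)@ax],-1)
    m=(d>0)&(np.hypot(L[...,0],L[...,1])<20)&(L[...,2]>9)&(L[...,2]<39)
    q=L[m]
    f=lambda p:np.hypot(q[:,0]-p[0]-p[2]*(q[:,2]-24),q[:,1]-p[1]-p[3]*(q[:,2]-24))-11
    r=least_squares(f,[0,0,0,0],loss="soft_l1"); p=r.x
    g=least_squares(lambda p:f([p[0],p[1],0,0]),[0,0],loss="soft_l1")
    print(len(q),"fit",p.round(3),"rms",np.sqrt((f(p)**2).mean()).round(2),"fixed",g.x.round(2))
    c0=o+g.x[0]*bx+g.x[1]*ey
    mt=(d>0)&(np.hypot(L[...,0]-g.x[0],L[...,1]-g.x[1])<9)&(L[...,2]>35)&(L[...,2]<50)
    top=np.median(L[mt][:,2]) if mt.sum() else None; print("top z",top,mt.sum(),"axis pt at o-height",c0.round(1),"ax",ax.round(3))
    if top: print("origin",(c0+(top-43)*ax).round(1),"grasp z24",(c0+(top-43+24)*ax).round(1),"TCP z5",(c0+(top-43+5)*ax).round(1))
E
python3 - <<'E'
from rod import *
z=np.load("w6.npz"); c=eyes.calibration("wrist")
go(fish(c,z["d"]),z["d"]); print(c["position"])
E
```

```text
626 fit [-3.562 -5.048  0.019 -0.019] rms 2.58 fixed [-3.62 -5.  ]
top z 35.209692816802715 17 axis pt at o-height [552.6  -8.   73.3] ax [-0.023 -0.341  0.94 ]
origin [552.8  -5.4  66. ] grasp z24 [552.2 -13.6  88.5] TCP z5 [552.6  -7.1  70.7]
[618.47437359 171.645384   344.90972351]
```

>>> {"api": "move_arm", "payload": {
  "steps": [
    [4,-0.27,0,-0.012,-0.026,0,0.065],
    [4,-0.27,0,-0.012,-0.026,0,0.065],
    [4,-0.27,0,-0.012,-0.026,-0.01,0.06],
    [4,-0.27,0,-0.012,-0.026,-0.02,0.06],
    [4,-0.27,0,-0.012,-0.017,-0.025,0.06]
  ]
}}

```text
clock: 10.65
eef_pos: [553.5, -33.1, 148.8]
tool_rot: [3.139, -0.351, 1.502]
force: [1.2, -1.2, -1.5]
width: 60.3
gripper_force: 0.0
```

>>> {"api": "move_arm", "payload": {
  "steps": [
    [0,0,0,0,0,0,0.06],
    [0,0,0,0,0,0,0.06],
    [0,0,0,0,0,0,0.06]
  ]
}}

```text
clock: 10.95
eef_pos: [554.1, -29.0, 149.3]
tool_rot: [3.142, -0.351, 1.506]
force: [0.9, 0.9, 0.5]
width: 60.0
gripper_force: 0.0
```

```bash
python3 - <<'E'
from rod import *
s=telemetry.read_state(); print(s["eef_pos"],s["tool_rot"],s["force"],R.from_euler('xyz',s["tool_rot"]).as_matrix().round(3).tolist())
c=eyes.calibration("wrist"); im,d=eyes.get_image("wrist")
cv2.imwrite("pics/w7.png",im); np.savez("w7.npz",im=im,d=d)
for t in ["sleeve","rod"]:
    print(t,[(w(c,r["location"]).round(1).tolist(),round(r["confidence"],2)) for r in finder.pinpoint("wrist",t)][:3])
go(fish(c,d),d)
u,v=map(int,wpx(c,(555,-15,100))); print(u,v); v=min(v,325)
cv2.imwrite("pics/w7c.png",cv2.resize(im[v-75:v+75,u-100:u+100],(800,600),interpolation=2))
E
```

```text
[554.07727546 -29.04426302 149.33088038] [ 3.14155033 -0.35055686  1.50580319] [0.94832885 0.92424018 0.51123622] [[0.061, 0.998, 0.022], [0.937, -0.065, 0.343], [0.343, 0.0, -0.939]]
sleeve [([556.5, -2.1, 69.4], 0.68)]
rod [([557.2, 0.8, 74.1], 0.93), ([437.0, -90.5, 11.8], 0.76), ([593.4, -136.8, 7.2], 0.75)]
508 fit [ 2.455e+00 -2.241e+00  2.000e-03 -7.000e-03] rms 0.49 fixed [ 2.46 -2.25]
top z 40.4050715477411 557 axis pt at o-height [558.8  -5.9  74.2] ax [-0.023 -0.341  0.94 ]
origin [558.9  -5.   71.8] grasp z24 [558.3 -13.2  94.3] TCP z5 [558.8  -6.7  76.5]
314 224
```

View pics/w7c.png

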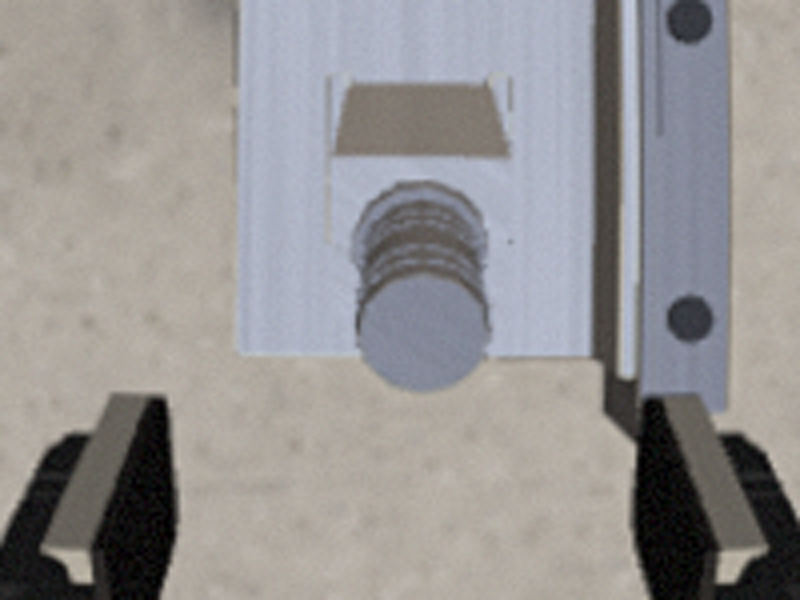

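The crop shows the handle top at (423,332), between the pads and about 4 mm towards +x. The cylinder fit is good (rms 0.5 mm), so I'll shift sideways and then advance along the axis.

>>> {"api": "move_arm", "payload": {
  "steps": [
    [0,0,0,0.0029,-0.0041,0,0.055],
    [0,0,0,0.0004,0.0062,-0.0172,0.055],
    [0,0,0,0.0004,0.0062,-0.0172,0.055],
    [0,0,0,0.0004,0.0062,-0.0172,0.055],
    [0,0,0,0,0,0,0.055]
  ]
}}

```text
clock: 11.6
eef_pos: [556.7, -14.3, 96.3]
tool_rot: [-3.138, -0.351, 1.505]
force: [-0.1, 0.4, -0.1]
width: 55.1
gripper_force: 0.0
```

>>> {"api": "move_arm", "payload": {
  "steps": [
    [0,0,0,0,0,0,0.055],
    [0,0,0,0,0,0,0.055]
  ]
}}

```text
clock: 11.8
eef_pos: [558.6, -16.8, 98.6]
tool_rot: [3.14, -0.349, 1.504]
force: [-0.1, -0.8, -0.1]
width: 54.8
gripper_force: 0.0
```

```bash
python3 - <<'E'
from rod import *
s=telemetry.read_state(); p=s["eef_pos"]; print(p,s["tool_rot"],s["force"])
a=np.array([-.023,-.341,.94]); o=np.array([558.9,-5,71.8]); k=(p-o)@a; print("z",k,"lateral err",(p-o-k*a).round(2))
c=eyes.calibration("wrist"); im,d=eyes.get_image("wrist"); go(fish(c,d),d)
E
```

```text
[558.55397516 -16.75234913  98.62291462] [ 3.13953048 -0.34911329  1.50415435] [-0.13316148 -0.8190908  -0.09126668]
z 29.229049370045654 lateral err [ 0.33 -1.79 -0.65]
1055 fit [ 2.402 -2.29  -0.006 -0.008] rms 0.6 fixed [ 2.4 -2.3]
top z 40.46429430943366 912 axis pt at o-height [558.7  -5.9  74.2] ax [-0.023 -0.341  0.94 ]
origin [558.8  -5.1  71.8] grasp z24 [558.2 -13.2  94.4] TCP z5 [558.7  -6.8  76.5]
```

>>> {"api": "move_arm", "payload": {
  "steps": [
    [0,0,0,0,0.0046,-0.009,0.05],
    [0,0,0,0,0.004,-0.009,0.05],
    [0,0,0,0,0,0,0.04],
    [0,0,0,0,0,0,0.04],
    [0,0,0,0,0,0,0.04]
  ]
}}

```text
clock: 12.35
eef_pos: [557.8, -7.7, 79.7]
tool_rot: [3.141, -0.35, 1.503]
force: [0.5, -0.0, 1.1]
width: 39.9
gripper_force: 0.0
```

```bash
python3 - <<'E'
from rod import *
s=telemetry.read_state(); p=s["eef_pos"]; print(p,s["tool_rot"],s["force"])
a=np.array([-.023,-.341,.94]); o=np.array([558.9,-5.1,71.8]); k=(p-o)@a; print("z",k,"lateral err",(p-o-k*a).round(2))
E
```

```text
[557.76282826  -7.74355724  79.69025614] [ 3.14147209 -0.34974067  1.50345902] [ 0.46471216 -0.03599913  1.08840026]
z 8.344448741446573 lateral err [-0.95  0.2   0.05]
```

>>> {"api": "move_arm", "payload": {
  "steps": [
    [0,0,0,0.0011,0,0,0.035],
    [0,0,0,0,0,0,0.028],
    [0,0,0,0,0,0,0.024],
    [0,0,0,0,0,0,0.02],
    [0,0,0,0,0,0,0.01]
  ]
}}

```text
clock: 12.85
eef_pos: [558.9, -7.7, 80.0]
tool_rot: [3.141, -0.35, 1.504]
force: [-0.4, -1.1, 2.9]
width: 21.0
gripper_force: 58.4
```

>>> {"api": "move_arm", "payload": {
  "steps": [
    [0,0,0,0,0,0,0.01],
    [0,0,0,0,0,0,0.01],
    [0,0,0,0,0,0,0.01]
  ]
}}

```text
clock: 13.15
eef_pos: [558.9, -7.7, 80.0]
tool_rot: [3.141, -0.35, 1.504]
force: [-0.9, -2.0, 5.4]
width: 20.1
gripper_force: 58.5
```

>>> {"api": "move_arm", "payload": {
  "steps": [
    [0,0,0,-0.0001,-0.001,0.0028,0.01],
    [0,0,0,-0.0001,-0.001,0.0028,0.01],
    [0,0,0,-0.0001,-0.001,0.0028,0.01],
    [0,0,0,0,-0.001,0.0028,0.01],
    [0,0,0,0,0,0,0.01]
  ]
}}

```text
clock: 13.65
eef_pos: [558.7, -11.9, 91.2]
tool_rot: [3.141, -0.35, 1.504]
force: [0.7, -0.0, -2.1]
width: 20.4
gripper_force: 58.6
```

>>> {"api": "move_arm", "payload": {
  "steps": [
    [0,0,0,-0.0001,-0.0014,0.0038,0.01],
    [0,0,0,-0.0001,-0.0014,0.0038,0.01],
    [0,0,0,-0.0001,-0.0013,0.0038,0.01],
    [0,0,0,-0.0001,-0.0014,0.0038,0.01],
    [0,0,0,-0.0001,-0.0013,0.0038,0.01]
  ]
}}

```text
clock: 14.15
eef_pos: [558.0, -18.5, 110.3]
tool_rot: [3.141, -0.35, 1.504]
force: [-1.3, -0.6, -2.2]
width: 20.9
gripper_force: 58.6
```

>>> {"api": "move_arm", "payload": {
  "steps": [
    [0,0,0,0,0,0,0.01],
    [0,0,0,0,0,0,0.01],
    [0,0,0,0,0,0,0.01],
    [0,0,0,0,0,0,0.01]
  ]
}}

```text
clock: 14.55
eef_pos: [557.9, -18.2, 109.7]
tool_rot: [-3.141, -0.35, 1.504]
force: [0.4, -1.0, -1.8]
width: 20.4
gripper_force: 58.6
```

```bash
python3 - <<'E'
from rod import *
s=telemetry.read_state(); p=s["eef_pos"]; print(p,s["tool_rot"],s["force"],s["gripper_force"])
a=np.array([-.023,-.341,.94]); o=np.array([558.9,-7.7,80.0]); k=(p-o)@a; print("drawn",k,"lateral",(p-o-k*a).round(2))
c=eyes.calibration("wrist"); im,d=eyes.get_image("wrist")
for t in ["sleeve","rod","clip","block"]:
    print(t,[(w(c,r["location"]).round(1).tolist(),round(r["confidence"],2)) for r in finder.pinpoint("wrist",t)][:2])
u,v=map(int,wpx(c,(580,20,70))); print(u,v); v=min(v,275)
cv2.imwrite("pics/w8c.png",cv2.resize(im[v-125:v+125,u-160:u+160],(768,600),interpolation=2))
E
```

```text
[557.86911281 -18.19851214 109.73464545] [-3.14127429 -0.35003844  1.50370641] [ 0.35419302 -0.95954901 -1.84830285] 58.62634241580963
drawn 31.554269766171135 lateral [-0.31  0.26  0.07]
sleeve [([556.5, -0.1, 70.4], 0.63), ([608.7, 89.4, 31.1], 0.33)]
rod [([439.0, -92.2, 13.3], 0.86), ([554.3, -13.6, 105.8], 0.78)]
clip [([608.4, 85.8, 30.5], 0.73)]
block [([568.8, 4.4, 0.7], 0.72), ([794.3, -43.1, -6.9], 0.42)]
344 186
```

View pics/w8c.png

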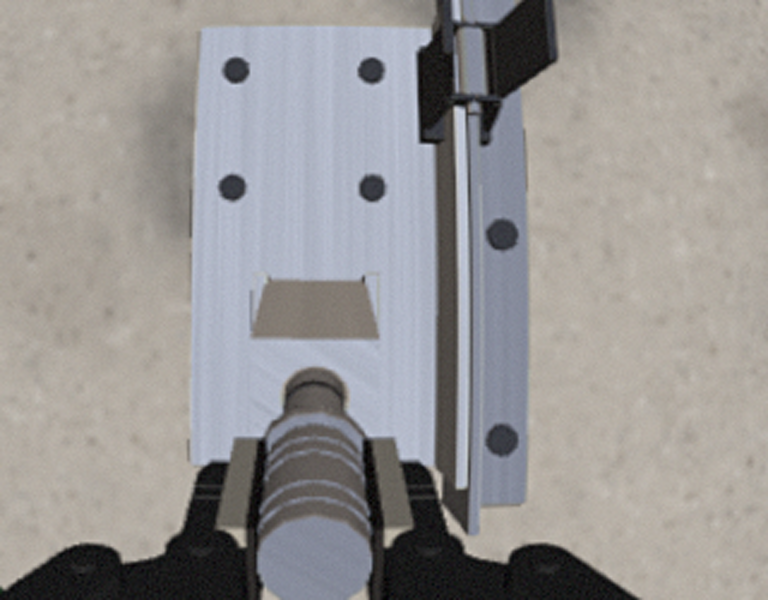

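The picture shows the gauge drawn about 32 mm, with the dark groove at (315,385) just clear of the mouth. The clip still holds at (465,75), the block has not moved, and forces are low. I'm handing the job in.

```bash
python3 -c "
from cell import ctrl; print(ctrl.finish_job())"
```

```text
the job is handed in; nothing more can be done
None
```

I handed the job in, and no verdict came back: the clip grips the ear and fence by itself, and the gauge is held still about 32 mm out of its bore with the groove just clear of the mouth.

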